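# Index the sample changer to the next vial

## Robot

A 7-joint arm with a two-finger parallel gripper is mounted at the origin on a cart in front of the work surface, level with it; the furniture and walls round the work are solid. World frame = base frame: x ahead of the robot, y to its left, z up, the work surface at z = 0. Lengths are in mm, angles in rad, forces in N, time in s.
With the tool pointing down it reaches from about 350 to 900 mm from the base axis. Payload 19.9 kg.
Tool frame: the origin (TCP) lies midway between the tips of the shut fingers; the grasp point (between the pads) lies 19 mm behind it; z points along the fingers, y is the line along which they close (so a half turn about z gives the same grasp; the last joint's range is limited). The gripper opens to 85 mm and grips with 20 to 120 N. Pads are 22 mm wide; open, the fingers measure 114 mm over their backs; the gripper's body (76 mm by 85 mm) begins 54 mm behind the grasp point. The pads swing forward as they close: fully open they stand 13 mm farther back than shut.
Start: joints at [-1.2, 0.417, -0.01, 1.614, 0.005, 1.111, -0.053], TCP at [250.722, 572.485, 231.26] pointing down, gripper open.
Joint ranges: [-2.81, 2.81], [-0.39, 2.02], [-1.27, 1.25], [0.06, 2.57], [-1.19, 4.33], [0.19, 2], [-2.82, 2.82]. Speed limits (rad/s): [1.89, 1.89, 2.39, 2.39, 3.01, 3.01, 3.01].

## Interface

Orientations are given as a 3x3 rotation matrix whose columns are the frame's x, y, z axes.
In Python, from station import status, viewer, manip gives the robot as it stands.
- The arm moves only by the shell command python3 -m jog 'ROWS' [FORCE]. ROWS is JSON, a list of rows, each a list of 7 numbers: the turn, a rotation vector about the tool's x, y, z normalised to -1 to 1, where 1 is 180 degrees, then the shift along the tool's x, y, z normalised to -1 to 1, where 1 is 0.05 m, then the opening, from -1 (shut) to 1 (fully open). In form: [[wx, wy, wz, dx, dy, dz, hand], ...]. A call has 1 to 12 rows; each row shifts and turns the commanded pose from where the row before left it, along the tool's axes as they then stand; what a row does not reach is not made up. A row lasts 1/10 s, in which the tool goes at most 50 mm and 8.59 degrees, less where a joint would pass 70% of its speed; a pose out of reach is approached as far as the arm can. A call with a number of a shift or a turn outside -1 to 1 is refused whole. A call with a gripper value outside its range is refused whole. The fingers move at their own pace and stop on an object; FORCE is the grip in N (left out, the last holds). Time passes only in rows, so rows that do not move let the fingers close. It gives the time, the measured TCP pose, the force, the opening and the grip force at its end, in the units of the state.
- status.read_state(): the state, without advancing time (a new reading comes with each control period).
- viewer.get_image(name): name is "scene" or "top"; returns a dict with "color" (420x560x3 uint8, red, green, blue), "range_z" (420x560 float32, mm along the optical axis (not along the pixel's ray), 0 where there is no reading), "intrinsics" (3x3 intrinsics, pixels), "k1" (the pictures are not rectified: a ray, as slopes to the right and down, at radius r is drawn at 1 + k1 r^2 times it, then the intrinsics apply), "view" (4x4, takes a point from world to camera coordinates). Camera axes: x right, y up, looking along -z (the intrinsics and any distortion apply to the point x, -y, -z); pixel columns grow to the right and rows downward; lengths in mm; the calibration is good to about 2 mm. A picture is of the moment at which its call begins.
- manip.hand_in(): hands the job in; it is judged then, once.
Trained networks look in the newest picture that a camera, given by its name, has taken for a name from the list of things; names that differ only in an ending like _2 or _b are one class to them, and where a whole thing is asked for, a point or a joint stands for the part that bears it (a point fixed in the world has none). Each returns a list of dicts, best first, with "conf" (0 to 1); they miss things now and then, are a little off and sometimes report something else, mostly with a low value. They report only what shows in the picture. A call takes as long as a camera call.
- viewer.boxes_of(target, camera): "at" ([x, y, z] in mm, in the coordinates of the camera as it stood for that picture, good to about 4 mm: the middle of the surface that is visible of it).
The state is a dict: "time_s": time; "joint_pos": joint angles; "qvel": joint speeds; "effort": joint torques, N m; "ee_pos": TCP position; "ee_rot": TCP orientation; "ft_force": force on the tool from outside, world axes, zero at the start; "moment": the same for the moment, N m; "gripper_width": opening from 0.0 (shut) to 1.0 (fully open); "grasp_force": force on a finger pad.
Only numpy, scipy, OpenCV 4.12 (cv2) and the standard library are available. Lean on these libraries where they do the work, as an engineer would, in place of code of your own. Each camera call takes 0.05 s, during which the arm holds its last target. There are 200 camera calls.

## Task

The first vial in this hand-operated sample changer has been read. Pull up the spring plunger's knob so that the vial carrier springs out of its home stop, let the knob go, then push the carrier slowly along its rail (its upright tab is there for that) until the plunger snaps into the very next notch, not past it, and the second vial stands locked in front of the reader's lens. Leave all four vials standing in their sockets and the other things on the bench where they are.

Things in the scene. Friction and masses are not known exactly. Their poses are not given: they have to be found in the camera images.
- changer: sample changer fixed to the worktop: grey base plate (x -80..126, y -179..209, top at z 19 mm, on 10 mm rubber feet) with a steel rail along y at x = 0. Origin: on the worktop under the rail, straight in front of the reader's lens; x points to the reader, y along the rail towards the home end (spring buffer), z up. All mm positions in these texts are in this frame.
- lens (a point): front of the black lens barrel of the optical reader, a white box behind the rail (x 48..124, y -48..48, top z 123). The lens lies at (31, 0, 83) and looks along -x at the vial before it.
- buffer_top (a point): top of the aluminium block at the home end of the rail (x -17..17, y 174..200, this point at its middle, z 47). A rubber-tipped spring buffer (below z 46) stands out of it against the end of the carrier. At home it pushes with about 6 N; when the plunger is clear it drives the carrier about 12 mm out.
- knob (a point): middle of the black pull knob of the spring plunger: round head 28 mm in diameter, from 7 mm below to 9 mm above this point. Lies at (-44, 0, 89) when home. Pulls straight up, 13 mm at most, over 9 mm to clear the notch, against 5 N (home) to 9 N (up), and springs back when let go. Below it: neck of 14 mm, barrel of 17 mm up to z 69, bracket x -77..-31, y -23..23 up to z 61. Free along y.
- plunger (a joint): height of the plunger, m: 0 with its ball-nosed 8 mm pin fully down in a notch; about 0.008 with the pin riding on top of the carrier's strip; 0.013 pulled up to its stop. The carrier leaves a notch freely only above about 0.0085.
- carrier (a joint): carrier travel from home, m, growing towards -y: 0 to 0.001 in the first notch (home), 0.040 second, 0.080 third, 0.120 fourth; 1 mm play each way. After the plunger is pulled it springs to about 0.012 and stops there. With the pin riding on it, it slides with 2 to 6 N. Moved slowly (under 0.05 m/s) the pin snaps by itself into the next notch and blocks the carrier.
- tab (a point): middle of the top edge of the push face of the carrier's upright steel tab. The face looks along +y, to the home end. The tab is 40 mm wide along x, 10 mm thick, free above the carrier from z 43 to z 93 (this point). At home the point lies at (0, 153, 93); it moves with the carrier. Behind the tab (+y) nothing stands above z 49.
- vial_a: largest glass vial, 26 mm diameter, 61 mm high, white cap, in the carrier's first socket, in front of the lens at the start. Origin: middle of its underside, 49 mm above the worktop. The four sockets are 20 mm deep and 40 mm apart along y, in the carrier's black block (46 x 164 mm, top at z 69).
- vial_b: glass vial, 23 mm diameter, 51 mm high, in one of the carrier's other three sockets; origin: middle of its underside
- vial_c: glass vial, 23 mm diameter, 51 mm high, in one of the carrier's other three sockets; origin: middle of its underside
- vial_d: glass vial, 23 mm diameter, 45 mm high, in one of the carrier's other three sockets; origin: middle of its underside
- tweezers: fine steel forceps, 112 x 14 x 8 mm, lying in front of the changer; a bystander; origin: middle of its underside
- dropper: amber dropper bottle, 35 mm diameter, 94 mm high, standing on the bench to the right of the changer; a bystander; origin: middle of its underside
- beaker: small glass beaker, 69 x 63 x 75 mm, standing to the right of the changer; a bystander; origin: middle of its underside
- pot: small screw-cap pot, 44 mm diameter, 50 mm high, standing to the right of the changer; a bystander; origin: middle of its underside

How it is judged:
By the outcome, as a careful person would: the job done as asked, in the order asked, and still so for the second after the job is handed in, with the robot touching nothing.
It also fails if it takes over 40 s, if anything falls off the work surface, if the arm or the gripper's body presses on something with over 40 N, if the wrist force passes 120 N, or if a joint passes its speed limit or range.

## Working session

There is one attempt and no reset: what is moved stays moved. The work goes in short steps, Python scripts to look and compute and a shell command to move; the robot and the scene stay as the last step left them, time stands still between calls to the robot, and variables do not carry over. Pictures are saved under pics/ and viewed, at most 10 in all, crops included, and the job is handed in when it is done.

```bash
mkdir -p pics; ls; cat > h.py <<'E'
import numpy as np, cv2
from station import status, viewer, manip
def w(c,p): # camera -> world
    V=np.array(c['view']); return (np.linalg.inv(V)@np.r_[p,1])[:3]
def px2w(c,u,v,z=None):
    K=np.array(c['intrinsics']); 
    d=np.array([(u-K[0,2])/K[0,0],(v-K[1,2])/K[1,1]]); s=d.copy()
    for _ in range(20): s=d/(1+c['k1']*(s@s))
    if z is None:
        r=float(c['range_z'][int(v),int(u)]); return w(c,[s[0]*r,-s[1]*r,-r])
    o=w(c,[0,0,0]); q=w(c,[s[0],-s[1],-1])-o
    return o+q*(z-o[2])/q[2]
E
python3 - <<'E'
from h import *
s=status.read_state(); print({k:np.round(v,3).tolist() for k,v in s.items()})
for n in ['scene','top']:
    c=viewer.get_image(n); cv2.imwrite(f'pics/{n}0.png',c['color'][:,:,::-1]); np.save(f'{n}0.npy',c,allow_pickle=True)
    print(n,np.round(w(c,[0,0,0])))
    for t in ['knob','tab','lens','buffer_top','vial_a','vial_b','vial_d','tweezers','dropper','beaker','pot','changer']:
        print(t,[(np.round(w(c,b['at'])).tolist(),round(b['conf'],2)) for b in viewer.boxes_of(t,n)][:4])
E
```

```text
pics
{'time_s': 0.0, 'joint_pos': [-1.2, 0.418, -0.01, 1.614, 0.005, 1.111, -0.053], 'qvel': [0.001, -0.0, -0.001, 0.002, -0.001, -0.0, -0.001], 'effort': [0.003, -86.443, 0.68, -43.486, 0.019, 0.008, -0.0], 'ee_pos': [250.573, 572.19, 230.669], 'ee_rot': [[-0.916, 0.401, -0.0], [0.401, 0.916, -0.001], [-0.0, -0.001, -1.0]], 'ft_force': [0.209, -0.014, 0.059], 'moment': [0.009, 0.028, 0.011], 'grasp_force': 0.0, 'gripper_width': 0.997}
scene [-244. -649.  618.]
knob []
tab [([495.0, 138.0, 53.0], 0.74)]
lens [([503.0, 45.0, 26.0], 0.68)]
buffer_top [([501.0, 45.0, 28.0], 0.97)]
vial_a [([512.0, 149.0, 83.0], 0.6), ([508.0, 109.0, 81.0], 0.57), ([507.0, 69.0, 92.0], 0.5)]
vial_b [([512.0, 149.0, 83.0], 0.6), ([508.0, 109.0, 81.0], 0.57), ([507.0, 69.0, 92.0], 0.5)]
vial_d [([512.0, 149.0, 83.0], 0.6), ([508.0, 109.0, 81.0], 0.57), ([507.0, 69.0, 92.0], 0.5)]
tweezers [([502.0, 43.0, 26.0], 0.68), ([404.0, 208.0, 5.0], 0.47)]
dropper [([430.0, -375.0, 42.0], 0.84), ([506.0, 43.0, 31.0], 0.4)]
beaker [([515.0, -373.0, 44.0], 0.91), ([498.0, 143.0, 51.0], 0.74)]
pot [([446.0, -304.0, 40.
[... 214 characters left out ...]
0.44)]
vial_a [([508.0, 76.0, 115.0], 0.66), ([517.0, 163.0, 96.0], 0.66), ([517.0, 116.0, 96.0], 0.58), ([519.0, 196.0, 93.0], 0.38)]
vial_b [([508.0, 76.0, 115.0], 0.66), ([517.0, 163.0, 96.0], 0.66), ([517.0, 116.0, 96.0], 0.58), ([519.0, 196.0, 93.0], 0.38)]
vial_d [([508.0, 76.0, 115.0], 0.66), ([517.0, 163.0, 96.0], 0.66), ([517.0, 116.0, 96.0], 0.58), ([519.0, 196.0, 93.0], 0.38)]
tweezers [([403.0, 204.0, 8.0], 0.52)]
dropper [([432.0, -365.0, 50.0], 0.64), ([537.0, 82.0, 16.0], 0.2)]
beaker [([533.0, -369.0, 31.0], 0.81), ([431.0, -367.0, 48.0], 0.69)]
pot [([459.0, -300.0, 52.0], 0.5)]
changer [([538.0, 84.0, 16.0], 0.88), ([534.0, -370.0, 30.0], 0.55), ([472.0, 74.0, 97.0], 0.47)]
```

```bash
python3 - <<'E'
from h import *
for n in ['scene','top']:
    c=np.load(f'{n}0.npy',allow_pickle=True).item()
    # project changer area
    V=np.array(c['view']);K=np.array(c['intrinsics']);P=[]
    for p in [(400,-150,0),(400,300,0),(640,-150,0),(640,300,0),(400,300,130),(640,300,130)]:
        q=V@np.r_[p,1]; s=np.array([q[0],-q[1]])/-q[2]; s*=1+c['k1']*(s@s); P.append(K[:2,:2]@s+K[:2,2])
    P=np.array(P);a=np.clip(P.min(0)-15,0,None).astype(int);b=np.minimum(P.max(0)+15,[560,420]).astype(int)
    f=min(800/(b[0]-a[0]),600/(b[1]-a[1])); print(n,a,b,f)
    cv2.imwrite(f'pics/{n}0c.png',cv2.resize(c['color'][a[1]:b[1],a[0]:b[0],::-1],None,fx=f,fy=f,interpolation=cv2.INTER_CUBIC))
E
```

```text
scene [134 128] [348 282] 3.7383177570093458
top [120 151] [319 274] 4.0201005025125625
```

View pics/scene0c.png

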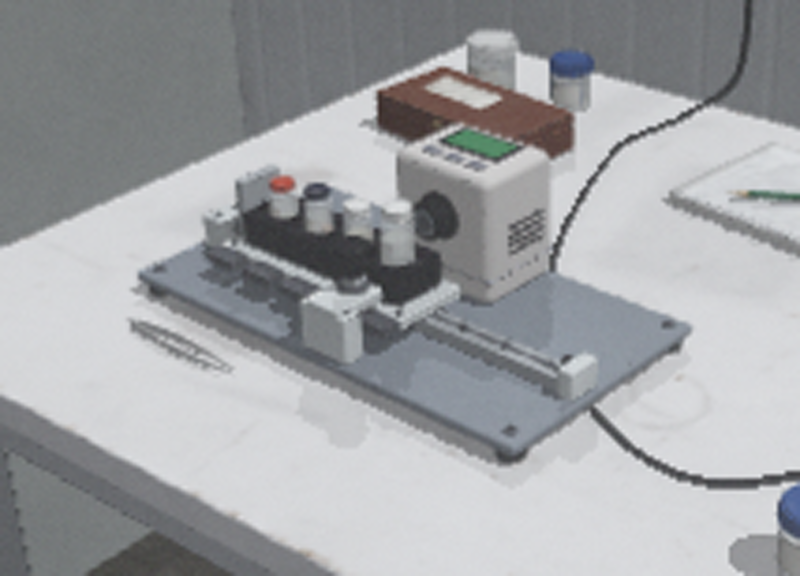

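View pics/top0c.png

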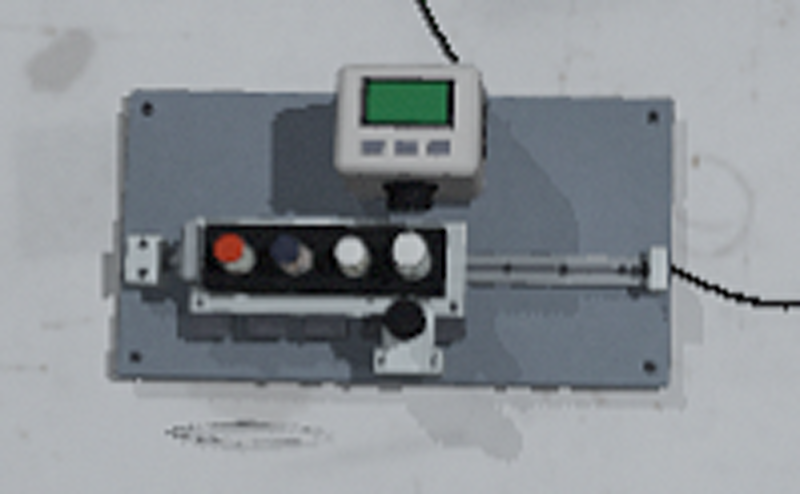

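The scene view shows the changer with the white-capped vial a at crop (398,207) and the knob at (350,280). The top view shows the knob at crop (405,320), vial a's cap at (410,247), the tab at (192,248) and the plate corners. I'll fit the changer pose from both views.

```bash
cat > fit.py <<'E'
from h import *
from scipy.optimize import least_squares
C={n:np.load(f'{n}0.npy',allow_pickle=True).item() for n in ['scene','top']}
O={'scene':((134,128),3.738),'top':((120,151),4.02)}
def proj(c,p):
    q=np.array(c['view'])@np.r_[p,1]; s=np.array([q[0],-q[1]])/-q[2]; s=s*(1+c['k1']*(s@s)); K=np.array(c['intrinsics']); return K[:2,:2]@s+K[:2,2]
D=[('top',(126,209,19),(126,92)),('top',(126,-179,19),(675,98)),('top',(-80,-179,19),(668,385)),('top',(-80,209,19),(114,378)),
('top',(-44,0,98),(405,320)),('top',(0,0,110),(411,246)),('top',(0,148,93),(192,248)),
('scene',(-80,209,19),(140,276)),('scene',(-80,-179,19),(503,448)),('scene',(126,-179,19),(690,328)),
('scene',(-44,0,98),(351,279)),('scene',(0,0,110),(398,206)),('scene',(0,148,93),(258,175))]
def T(x,p):
    a=x[3]; return np.array([x[0]+np.cos(a)*p[0]-np.sin(a)*p[1],x[1]+np.sin(a)*p[0]+np.cos(a)*p[1],x[2]+p[2]])
def res(x): return np.concatenate([proj(C[n],T(x,m))-(np.array(q)/O[n][1]+O[n][0]) for n,m,q in D])
r=least_squares(res,[508,76,0,0],loss='soft_l1'); x=r.x
print('pose',np.round(x,3)); print(np.round(r.fun.reshape(-1,2),1).tolist())
for only in ['top','scene']:
    f=lambda y:np.concatenate([proj(C[n],T(y,m))-(np.array(q)/O[n][1]+O[n][0]) for n,m,q in D if n==only])
    print(only,np.round(least_squares(lambda y:f([y[0],y[1],0,y[2]]),[508,76,0],loss='soft_l1').x,3))
for k,p in dict(knob=(-44,0,89),tab=(0,153,93),vial=(0,0,110)).items(): print(k,np.round(T(x,p),1))
for n,uv in [('top',(405,320)),('top',(411,246)),('top',(192,248)),('scene',(351,279)),('scene',(398,208))]:
    q=np.array(uv)/O[n][1]+O[n][0]; print(n,uv,np.round(px2w(C[n],*q),1))
np.save('pose.npy',x)
E
python3 fit.py
```

```text
pose [ 5.16096e+02  7.76360e+01 -6.02600e+00 -2.70000e-02]
[[1.6, -0.9], [-0.4, -0.1], [0.4, 0.4], [0.9, -0.8], [0.1, -0.8], [-1.2, 0.7], [-0.7, 0.1], [-1.6, -0.3], [2.7, 1.3], [0.9, -0.0], [-0.3, -8.9], [-1.4, 0.8], [-0.7, 0.2]]
top [ 5.14774e+02  7.73470e+01 -2.20000e-02]
scene [ 5.10529e+02  7.15120e+01 -5.10000e-02]
knob [472.1  78.8  83. ]
tab [520.2 230.6  87. ]
vial [516.1  77.6 104. ]
top (405, 320) [469.1  78.5 100.8]
top (411, 246) [516.8  73.8 111.2]
top (192, 248) [519.8 222.9  90.4]
scene (351, 279) [466.3  74.3  69.3]
scene (398, 208) [518.2  74.3 104.8]
```

```bash
cat > dep.py <<'E'
from h import *
import sys
def cloud(c):
    vs,us=np.mgrid[0:420,0:560]; K=np.array(c['intrinsics']); d=np.stack([(us-K[0,2])/K[0,0],(vs-K[1,2])/K[1,1]],-1); s=d.copy()
    for _ in range(20): s=d/(1+c['k1']*(s**2).sum(-1,keepdims=True))
    r=c['range_z']; P=np.stack([s[...,0]*r,-s[...,1]*r,-r,np.ones_like(r)],-1)@np.linalg.inv(np.array(c['view'])).T
    P=P[...,:3].copy(); P[r==0]=np.nan; return P
if __name__=='__main__':
  for n in ['top','scene']:
    P=cloud(np.load(f'{n}0.npy',allow_pickle=True).item()); 
    for nm,b in dict(knob=(445,495,50,105,85,112),tab=(490,550,205,245,80,105),vial=(498,535,55,97,102,120),block=(490,550,250,275,38,58),reader=(540,660,10,140,115,135)).items():
        q=P[(P[...,0]>b[0])&(P[...,0]<b[1])&(P[...,1]>b[2])&(P[...,1]<b[3])&(P[...,2]>b[4])&(P[...,2]<b[5])]
        if len(q): print(n,nm,len(q),np.round(np.median(q,0),1),'lo',np.round(q.min(0)),'hi',np.round(q.max(0)))
E
python3 dep.py
sed -i "/(-44,0,98),(351/s/('scene',(-44,0,98),(351,279)),//" fit.py; python3 fit.py|head -7
```

```text
top knob 87 [468.6  80.5  98.4] lo [457.  67.  85.] hi [482.  94. 105.]
top tab 72 [517.6 223.8  92.9] lo [499. 205.  81.] hi [538. 231. 103.]
top vial 59 [514.4  76.8 110.9] lo [504.  66. 103.] hi [525.  88. 117.]
top block 103 [517.8 262.2  47. ] lo [502. 250.  40.] hi [535. 275.  56.]
top reader 993 [598.7  76.7 123.7] lo [561.  29. 115.] hi [638. 125. 135.]
scene knob 70 [466.3  73.5  94.3] lo [458.  64.  86.] hi [486.  89.  98.]
scene tab 54 [515.1 221.1  88. ] lo [498. 218.  80.] hi [537. 228.  92.]
scene vial 39 [511.4  70.4 107.6] lo [503.  62. 102.] hi [525.  85. 111.]
scene block 46 [510.6 260.6  44.5] lo [504. 251.  38.] hi [536. 274.  49.]
scene reader 412 [592.7  67.4 121.4] lo [562.  25. 115.] hi [639. 121. 125.]
pose [ 5.15857e+02  7.76500e+01 -4.99300e+00 -2.70000e-02]
[[1.5, -0.9], [-0.3, -0.1], [0.4, 0.4], [0.8, -0.8], [0.1, -0.7], [-1.3, 0.7], [-0.8, 0.1], [-1.6, -0.6], [2.6, 1.0], [0.9, -0.3], [-1.5, 0.5], [-0.8, -0.1]]
top [ 5.14774e+02  7.73470e+01 -2.20000e-02]
scene [ 5.11908e+02  7.38520e+01 -5.60000e-02]
knob [471.9  78.9  84. ]
tab [520.1 230.6  88. ]
vial [515.9  77.6 105. ]
```

```bash
python3 -m jog '[[0,0,-0.0413,0,0,0.1,1],[0,0,-0.0413,0,0,0.1,1],[0,0,-0.0413,0,0,0.1,1],[0,0,0,-0.31,-0.65,0,1],[0,0,0,-0.31,-0.65,0,1],[0,0,0,-0.31,-0.65,0,1],[0,0,0,-0.31,-0.65,0,1],[0,0,0,-0.31,-0.65,0,1],[0,0,0,-0.31,-0.65,0,1],[0,0,0,-0.31,-0.65,0,1],[0,0,0,-0.31,-0.65,0,1],[0,0,0,-0.31,-0.65,0,1]]' 60
```

```text
time_s: 2.5
ee_pos: [383.8, 275.4, 216.5]
ee_rot: [[-1.0, 0.024, 0.0], [0.024, 1.0, 0.0], [-0.0, 0.0, -1.0]]
ft_force: [1.4, -0.1, -0.4]
gripper_width: 0.997
grasp_force: 0.0
```

```bash
python3 -m jog '[[0,0,0,-0.3,-0.65,0,1],[0,0,0,-0.3,-0.65,0,1],[0,0,0,-0.3,-0.65,0,1],[0,0,0,-0.3,-0.65,0,1],[0,0,0,-0.3,-0.65,0,1],[0,0,0,-0.3,-0.65,0,1],[0,0,0,0,0,0.5,1],[0,0,0,0,0,0.5,1],[0,0,0,0,0,0.5,1],[0,0,0,0,0,0,1]]'
python3 - <<'E'
from h import *
c=viewer.get_image('scene'); np.save('scene1.npy',c,allow_pickle=True)
cv2.imwrite('pics/s1.png',cv2.resize(c['color'][100:290,130:380,::-1],None,fx=3,fy=3,interpolation=cv2.INTER_CUBIC))
print(np.round(status.read_state()['ee_pos'],1))
E
```

```text
time_s: 3.5
ee_pos: [467.2, 79.3, 139.1]
ee_rot: [[-1.0, 0.024, -0.004], [0.024, 1.0, -0.001], [0.004, -0.001, -1.0]]
ft_force: [1.0, 0.8, 0.4]
gripper_width: 1.0
grasp_force: 0.0
[468.1  79.5 140.8]
```

View pics/s1.png

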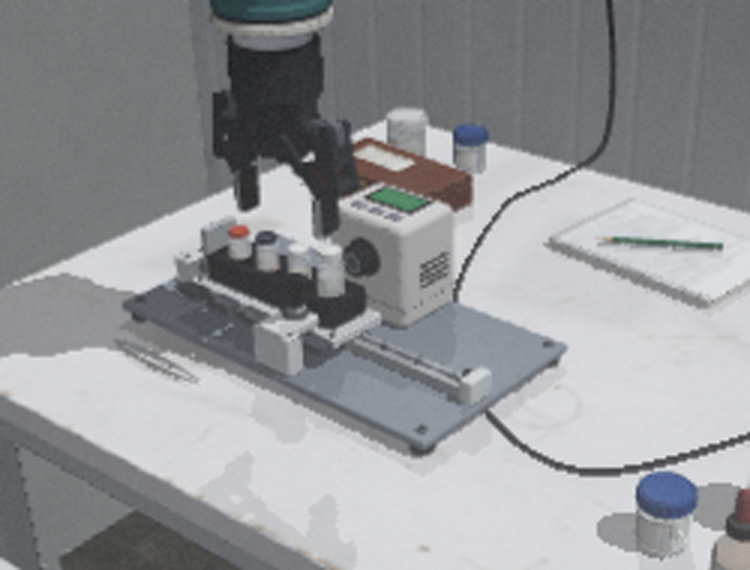

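The gripper is above the changer with both fingers at about (245,200) and (325,230), straddling the knob along y. Nothing has been disturbed, so I'll descend and close.

```bash
python3 -m jog '[[0,0,0,0,0,0.3,1],[0,0,0,0,0,0.3,1],[0,0,0,0,0,0.3,1],[0,0,0,0,0,0.3,1],[0,0,0,0,0,0.16,1],[0,0,0,0,0,0,1]]' 60; python3 -m jog '[[0,0,0,0,0,0,-1],[0,0,0,0,0,0,-1],[0,0,0,0,0,0,-1],[0,0,0,0,0,0,-1],[0,0,0,0,0,0,-1],[0,0,0,0,0,0,-1]]' 60
```

```text
time_s: 4.15
ee_pos: [468.8, 79.8, 73.6]
ee_rot: [[-1.0, 0.023, -0.0], [0.023, 1.0, -0.0], [0.0, -0.0, -1.0]]
ft_force: [0.7, 0.2, -0.5]
gripper_width: 0.997
grasp_force: 0.0
time_s: 4.75
ee_pos: [468.8, 79.9, 73.9]
ee_rot: [[-1.0, 0.023, 0.0], [0.023, 1.0, 0.0], [-0.0, 0.0, -1.0]]
ft_force: [-4.0, 0.3, 11.4]
gripper_width: 0.3
grasp_force: 58.2
```

```bash
python3 -m jog '[[0,0,0,0,0,-0.06,-1],[0,0,0,0,0,-0.06,-1]]'; python3 -m jog '[[0,0,0,0,0,-0.06,-1],[0,0,0,0,0,-0.05,-1],[0,0,0,0,0,0,-1],[0,0,0,0,0,0,-1]]'
python3 - <<'E'
from h import *
c=viewer.get_image('scene'); np.save('scene2.npy',c,allow_pickle=True)
cv2.imwrite('pics/s2.png',cv2.resize(c['color'][150:260,140:290,::-1],None,fx=5,fy=5,interpolation=cv2.INTER_CUBIC))
E
```

```text
time_s: 4.95
ee_pos: [468.8, 79.9, 79.4]
ee_rot: [[-1.0, 0.023, 0.0], [0.023, 1.0, 0.0], [-0.0, 0.0, -1.0]]
ft_force: [3.9, 2.9, -8.3]
gripper_width: 0.298
grasp_force: 59.6
time_s: 5.35
ee_pos: [468.8, 79.9, 84.9]
ee_rot: [[-1.0, 0.023, 0.0], [0.023, 1.0, 0.0], [-0.0, 0.0, -1.0]]
ft_force: [5.3, 4.0, -9.3]
gripper_width: 0.296
grasp_force: 59.6
```

View pics/s2.png

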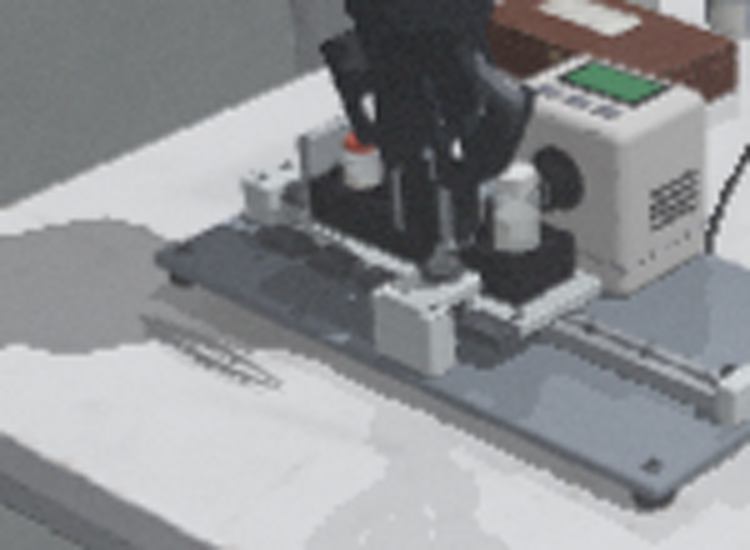

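The carrier appears to have sprung out: vial a at (517,205) has moved past its earlier place. I'll check with depth.

```bash
cat > tab.py <<'E'
import sys
from dep import *
def tab(f):
    P=cloud(np.load(f,allow_pickle=True).item())
    q=P[(P[...,0]>498)&(P[...,0]<535)&(P[...,1]>140)&(P[...,1]<245)&(P[...,2]>74)&(P[...,2]<97)]
    v=P[(P[...,0]>500)&(P[...,0]<530)&(P[...,1]>0)&(P[...,1]<97)&(P[...,2]>100)&(P[...,2]<120)]
    q=q[q[:,1]>q[:,1].max()-14]
    return len(q),np.round(np.median(q,0),1),np.round(q[:,1].max(),1),'vial',len(v),np.round(np.median(v,0),1)
for f in sys.argv[1:]: print(f,*tab(f))
E
python3 tab.py scene0.npy scene2.npy top0.npy; python3 - <<'E'
from h import *
a=[np.load(f'scene{i}.npy',allow_pickle=True).item()['color'] for i in (1,2)]
E
```

```text
scene0.npy 65 [512.7 220.8  86. ] 229.0 vial 46 [510.9  70.3 106.9]
scene2.npy 66 [511.8 209.4  85.3] 216.7 vial 42 [511.9  58.6 106.9]
top0.npy 61 [516.  223.9  92. ] 231.0 vial 60 [514.4  76.7 110.9]
```

The carrier moved about 11.5 mm. I'll lower the knob onto the strip, release it, and retreat upward.

```bash
python3 -m jog '[[0,0,0,0,0,0.05,-1],[0,0,0,0,0,0,-1],[0,0,0,0,0,0,1],[0,0,0,0,0,0,1],[0,0,0,0,0,0,1],[0,0,0,0,0,0,1],[0,0,0,0,0,0,1],[0,0,0,0,0,0,1],[0,0,0,0,0,-0.3,1],[0,0,0,0,0,-0.5,1],[0,0,0,0,0,-0.5,1],[0,0,0,0,0,-0.5,1]]'
python3 - <<'E'
from h import *
c=viewer.get_image('scene'); np.save('scene3.npy',c,allow_pickle=True)
s=status.read_state(); print(np.round(s['ee_pos'],1),np.round(s['joint_pos'],2),s['time_s'])
E
python3 tab.py scene3.npy
```

```text
time_s: 6.6
ee_pos: [468.5, 79.6, 173.3]
ee_rot: [[-1.0, 0.024, -0.0], [0.024, 1.0, -0.0], [0.0, -0.0, -1.0]]
ft_force: [0.1, -0.4, -0.4]
gripper_width: 0.999
grasp_force: 0.0
[470.2  79.9 176.8] [-0.44  0.22  0.23  2.04 -0.07  0.89  1.38] 6.65
scene3.npy 67 [513.3 209.5  85.7] 215.7 vial 45 [511.2  59.2 107.2]
```

```bash
python3 -m jog '[[0,0,0.0417,0,0,0,-1],[0,0,0.0417,0,0,0,-1],[0,0,0.0417,0,0,0,-1],[0,0,0.0417,0,0,0,-1],[0,0,0.0417,0,0,0,-1],[0,0,0.0417,0,0,0,-1],[0,0,0.0417,0,0,0,-1],[0,0,0.0417,0,0,0,-1],[0,0,0.0417,0,0,0,-1],[0,0,0.0417,0,0,0,-1],[0,0,0.0417,0,0,0,-1],[0,0,0.0417,0,0,0,-1]]'; python3 -m jog '[[0,0,0,0.58,0.14,0,-1],[0,0,0,0.58,0.14,0,-1],[0,0,0,0.58,0.14,0,-1],[0,0,0,0.58,0.14,0,-1],[0,0,0,0.58,0.14,0,-1],[0,0,0,0.58,0.14,0,-1],[0,0,0,0,0,0.5,-1],[0,0,0,0,0,0,-1]]'
```

```text
time_s: 7.85
ee_pos: [468.6, 79.7, 172.2]
ee_rot: [[0.03, 1.0, -0.0], [1.0, -0.03, -0.0], [-0.0, -0.0, -1.0]]
ft_force: [-0.3, 0.6, 0.7]
gripper_width: -0.0
grasp_force: 0.0
time_s: 8.65
ee_pos: [513.5, 252.5, 144.7]
ee_rot: [[0.024, 1.0, -0.003], [1.0, -0.024, -0.003], [-0.003, -0.003, -1.0]]
ft_force: [-0.7, -1.0, 0.2]
gripper_width: 0.0
grasp_force: 0.0
```

```bash
python3 -m jog '[[0,0,0,0,0,0.4,-1],[0,0,0,0,0,0.4,-1],[0,0,0,0,0,0.4,-1],[0,0,0,0,0,0.36,-1],[0,0,0,-0.1,0,0,-1],[0,0,0,-0.1,0,0,-1],[0,0,0,-0.06,0,0,-1],[0,0,0,-0.05,0,0,-1],[0,0,0,-0.05,0,0,-1],[0,0,0,0,0,0,-1]]'
python3 - <<'E'
from h import *
c=viewer.get_image('scene'); np.save('scene4.npy',c,allow_pickle=True)
cv2.imwrite('pics/s4.png',cv2.resize(c['color'][130:260,140:310,::-1],None,fx=4.5,fy=4.5,interpolation=cv2.INTER_CUBIC))
E
python3 tab.py scene4.npy
```

```text
time_s: 9.65
ee_pos: [514.7, 234.3, 69.7]
ee_rot: [[0.025, 1.0, 0.0], [1.0, -0.025, 0.0], [0.0, 0.0, -1.0]]
ft_force: [0.3, 0.8, -0.4]
gripper_width: -0.002
grasp_force: 0.0
scene4.npy 34 [503.7 229.7  86.1] 239.3 vial 45 [510.5  59.7 107.2]
```

View pics/s4.png

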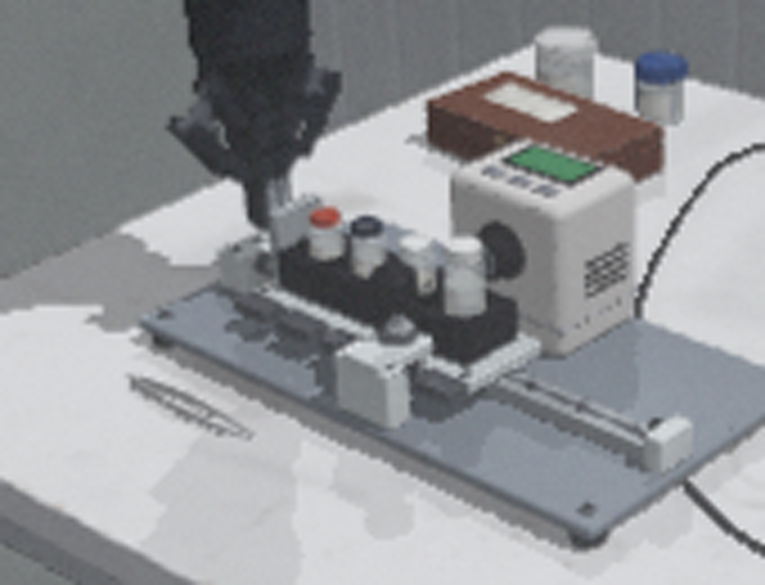

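The finger tips, at (260,215), are right behind the tab. I'll push slowly.

```bash
python3 -m jog '[[0,0,0,-0.05,0,0,-1],[0,0,0,-0.05,0,0,-1],[0,0,0,-0.05,0,0,-1],[0,0,0,-0.05,0,0,-1]]'; python3 -m jog '[[0,0,0,-0.05,0,0,-1],[0,0,0,-0.05,0,0,-1],[0,0,0,-0.05,0,0,-1],[0,0,0,-0.05,0,0,-1]]'
python3 - <<'E'
from h import *
c=viewer.get_image('scene'); np.save('scene5.npy',c,allow_pickle=True)
E
python3 tab.py scene5.npy
```

```text
time_s: 10.1
ee_pos: [514.2, 225.2, 69.3]
ee_rot: [[0.024, 1.0, 0.0], [1.0, -0.024, 0.001], [0.001, 0.0, -1.0]]
ft_force: [-1.0, 4.8, -0.8]
gripper_width: 0.001
grasp_force: 2.7
time_s: 10.5
ee_pos: [513.9, 215.2, 69.3]
ee_rot: [[0.024, 1.0, 0.0], [1.0, -0.024, 0.001], [0.001, 0.0, -1.0]]
ft_force: [-0.6, 5.4, -0.3]
gripper_width: 0.001
grasp_force: 2.5
scene5.npy 32 [502.3 211.1  88.1] 219.5 vial 48 [511.9  44.2 107.2]
```

```bash
python3 -m jog '[[0,0,0,-0.05,0,0,-1],[0,0,0,-0.05,0,0,-1],[0,0,0,-0.05,0,0,-1],[0,0,0,-0.04,0,0,-1]]'; python3 -m jog '[[0,0,0,-0.03,0,0,-1],[0,0,0,-0.03,0,0,-1]]'
```

```text
time_s: 10.95
ee_pos: [513.8, 204.6, 69.3]
ee_rot: [[0.025, 1.0, -0.0], [1.0, -0.025, -0.0], [-0.0, -0.0, -1.0]]
ft_force: [-0.0, 0.5, -0.2]
gripper_width: 0.0
grasp_force: 0.0
time_s: 11.15
ee_pos: [513.7, 202.0, 69.3]
ee_rot: [[0.025, 1.0, -0.0], [1.0, -0.025, -0.0], [-0.0, -0.0, -1.0]]
ft_force: [-0.4, 0.8, 0.1]
gripper_width: -0.002
grasp_force: 0.9
```

```bash
python3 -m jog '[[0,0,0,-0.02,0,0,-1],[0,0,0,0,0,0,-1]]'; python3 -m jog '[[0,0,0,-0.02,0,0,-1],[0,0,0,0,0,0,-1]]'
python3 - <<'E'
from h import *
c=viewer.get_image('scene'); np.save('scene6.npy',c,allow_pickle=True)
E
python3 tab.py scene6.npy
```

```text
time_s: 11.35
ee_pos: [513.8, 201.6, 69.3]
ee_rot: [[0.024, 1.0, 0.0], [1.0, -0.024, 0.001], [0.001, 0.0, -1.0]]
ft_force: [0.8, 5.1, -1.9]
gripper_width: 0.0
grasp_force: 2.2
time_s: 11.55
ee_pos: [513.7, 201.4, 69.4]
ee_rot: [[0.024, 1.0, 0.001], [1.0, -0.024, 0.001], [0.001, 0.0, -1.0]]
ft_force: [1.3, 9.5, -3.0]
gripper_width: -0.005
grasp_force: 4.6
scene6.npy 20 [502.4 202.4  85. ] 209.9 vial 49 [510.2  31.5 106.9]
```

The carrier is blocked: force rises to 9.5 N without motion, at about 39 mm of travel. I'll back off, retreat and verify.

```bash
python3 -m jog '[[0,0,0,0.1,0,0,-1],[0,0,0,0.3,0,0,-1],[0,0,0,0.4,0,0,-1],[0,0,0,0,0,-0.5,-1],[0,0,0,0,0,-0.6,-1],[0,0,0,0,0,-0.6,-1],[0,0,0,0.5,0,-0.6,-1],[0,0,0,0.6,0,-0.3,-1],[0,0,0,0.6,0,0,-1],[0,0,0,0,0,0,-1]]'
python3 - <<'E'
from h import *
for n in ['scene','top']:
    c=viewer.get_image(n); np.save(n+'7.npy',c,allow_pickle=True)
    if n=='scene': cv2.imwrite('pics/s7.png',cv2.resize(c['color'][130:260,140:310,::-1],None,fx=4.5,fy=4.5,interpolation=cv2.INTER_CUBIC))
    else: cv2.imwrite('pics/t7.png',cv2.resize(c['color'][151:274,120:319,::-1],None,fx=4,fy=4,interpolation=cv2.INTER_CUBIC))
print(status.read_state()['ft_force'])
E
python3 tab.py scene0.npy scene7.npy top0.npy top7.npy; sed -i "s/f'{n}0.npy'/f'{n}'+(sys.argv[1] if len(sys.argv)>1 else '0')+'.npy'/" dep.py; python3 dep.py 0|grep knob;python3 dep.py 7 | grep knob
```

```text
time_s: 12.6
ee_pos: [515.6, 330.3, 199.4]
ee_rot: [[0.019, 1.0, 0.0], [1.0, -0.019, 0.001], [0.001, 0.0, -1.0]]
ft_force: [-0.1, 0.1, -0.8]
gripper_width: -0.0
grasp_force: 0.0
[-0.54606781 -0.56483019 -0.15478866]
scene0.npy 65 [512.7 220.8  86. ] 229.0 vial 46 [510.9  70.3 106.9]
scene7.npy 69 [514.9 180.5  85.2] 189.3 vial 44 [509.2  31.5 107.6]
top0.npy 61 [516.  223.9  92. ] 231.0 vial 60 [514.4  76.7 110.9]
top7.npy 53 [516.2 183.8  91.1] 190.0 vial 83 [512.2  40.2 108.3]
top knob 87 [468.6  80.5  98.4] lo [457.  67.  85.] hi [482.  94. 105.]
scene knob 70 [466.3  73.5  94.3] lo [458.  64.  86.] hi [486.  89.  98.]
top knob 87 [469.1  80.6  97.2] lo [458.  67.  85.] hi [482.  94. 104.]
scene knob 71 [466.8  73.9  94.7] lo [457.  64.  85.] hi [486.  89.  98.]
```

View pics/s7.png

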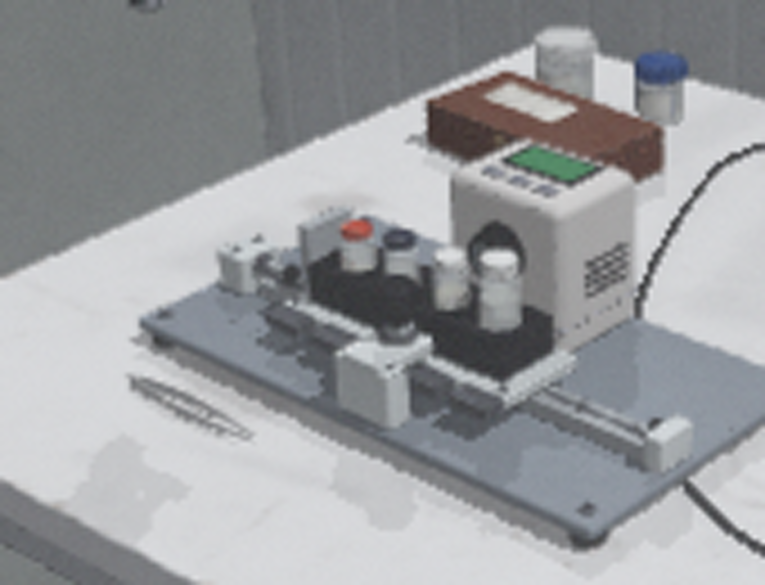

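View pics/t7.png

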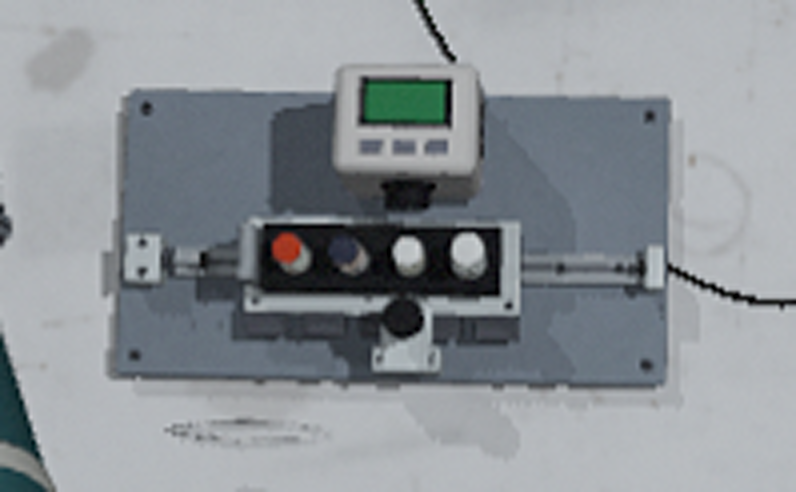

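The second vial stands in front of the lens, at (408,255) in the top view. All four vials are upright, the tab moved 40 mm, and the knob is back down at home height. I'm handing in.

```bash
python3 -c "
from station import manip
print(manip.hand_in())"
```

```text
the job is handed in; nothing more can be done
None
```

The carrier is locked in the second notch with the second vial in front of the lens, all four vials are still standing in their sockets, and the job was handed in after about 13 s of robot time.

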